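# Lock the cake turntable with its index pin

## Task

Lock the cake turntable for cleaning: take the index pin out of its holder, put it in the hole of the loose round top, and with the pin swing the top round to the front until you feel the pin drop into the hidden hole of the stand below. Push the pin fully home, so that its collar sits flat on the top, and let go. Feel for the hole gently, without forcing the pin or lifting the top, and leave the things standing around where they are.

Things in the scene. Friction and masses are not known exactly. Their poses are not given: they have to be found in the camera images.
- stand: Fixed round stand of the turntable, 192 mm across at its foot, 45 mm high; the loose round top lies on it. Origin on the turntable's axis at the table's surface, z up; its -x axis points to the front lug. Pressing or dragging the pin against the stand or its hidden plate with more than 35 N, or against the round top with more than 40 N, damages them.
- lug (a point): Upper outer edge of the stand's front lug, a small block (26 mm wide, 30 mm high) at the foot, 115 mm from the axis, roughly on the robot's side. It shows roughly where the hidden index hole is: 60 mm from the axis, up to 0.3 rad either side of the lug's direction.
- plate_face (a point): Point on the axis, level with the face of the fixed steel plate hidden under the round top, 43.5 mm above the table. Its index hole (13 mm diameter, 33 mm deep) is fixed, its direction is not measured, only felt: a pin pressed lightly on the plate and dragged round with the top sinks in there and catches on the hole's far wall. Elsewhere the plate is smooth.
- top_hole (a point): Centre of the upper mouth of the hole (13 mm diameter, through the 10 mm thickness) in the loose round top, an aluminium disc of 172 mm diameter, upper face 55 mm above the table. The hole is 60 mm from the disc's axis; the frame's -x points from the axis outwards through it. It starts 0.55 to 1.4 rad from the lug's direction, anticlockwise seen from above.
- top_centre (a point): Centre of the upper face of the same disc, about 0.6 to 0.9 kg, on its axis, 55 mm above the table when it lies properly; z up. Its 36 mm spigot sits loose in the stand's socket (half a millimetre of play); it turns about the axis by any angle against light friction (a few newtons at the hole) and stays where it is left.
- pin_grip (a point): Centre of the index pin's grip, a grey plastic flat: 28 mm wide (x), 16 mm thick (y: the direction to pinch it), 44 mm high, standing on a round steel collar of 28 mm diameter, 3 mm thick. It is 25 mm above the collar's underside and 61 mm above the shank's tip. The pin weighs 0.12 kg and starts upright in its holder, collar on the block.
- pin_shoulder (a point): Centre of the underside of the pin's collar, on the pin's axis; z along the pin towards the grip. 55 mm above the table when the pin is fully home, about 24 mm higher while the pin merely stands in the top's hole on the plate.
- pin_tip (a point): Tip of the pin's round steel shank: 10 mm diameter, 36 mm long below the collar, narrowed to 7 mm over the last 2 mm; z along the pin towards the grip.
- holder: White plastic block, 70 x 70 x 45 mm, fixed on the table, in which the pin starts: hole of 15 mm diameter, 40 mm deep, at its middle. Origin at the centre of its underside.
- tub: Bystander: closed white tub with a blue lid, 104 mm diameter, 82 mm high. Origin at the centre of its underside.
- cake: Bystander: round layer cake, 140 mm across, on a white plate of 190 mm diameter, 76 mm high in all. Origin at the centre of its underside.
- scraper: Bystander: 260 mm long spatula lying flat on the table beyond the turntable.
- squeeze: Bystander: closed white squeeze bottle with a yellow cap, 56 mm diameter, 160 mm high. Origin at the centre of its underside.
Not all that is in view belongs to the job. Of the things like the part that bears pin_grip, leave any that is orange; of the rest the larger one is meant. What is shaped like the part that bears top_hole but yellow is not meant.

How it is judged:
By the outcome, as a careful person would: the job done as asked, in the order asked, and still so for the second after the job is handed in, with the robot touching nothing.
It also fails if it takes over 72 s, if anything falls off the work surface, if the arm or the gripper's body presses on something with over 40 N, if the wrist force passes 120 N, or if a joint passes its speed limit or range.

## Robot

A 7-joint arm with a two-finger parallel gripper is mounted at the origin on the work surface. World frame = base frame: x ahead of the robot, y to its left, z up, the work surface at z = 0. Lengths are in mm, angles in rad, forces in N, time in s.
With the tool pointing down it reaches from about 400 to 850 mm from the base axis. Payload 4.5 kg.
Tool frame: the origin (TCP) lies on the centre line of the jaws, within the pads' length; the fingertips stand 8 mm ahead of it and the grasp point (between the pads) lies 11 mm behind it; z points along the fingers, y is the direction in which the jaws open and shut (so a half turn about z gives the same grasp; the last joint's range is limited). The gripper opens to 88 mm and grips with 3 to 60 N. Pads are 18 mm wide; open, the fingers measure 123 mm over their backs; the gripper's body (75 mm by 187 mm) begins 45 mm behind the grasp point.
Start: joints at [1.139, 0.689, -0.195, 1.565, 0.157, 0.902, -0.215], TCP at [280.742, -558.424, 246.743] pointing down, gripper open.
Joint ranges: [-3.01, 3.01], [-0.46, 2.08], [-1.47, 1.51], [0.13, 2.56], [-1, 4.14], [0.04, 2.09], [-2.66, 2.66]. Speed limits (rad/s): [2.57, 2.57, 3.14, 3.14, 3.14, 3.14, 3.14].

## Interface

Orientations are given as [roll, pitch, yaw] about the fixed x, y, z axes, in that order (R = Rz(yaw) Ry(pitch) Rx(roll)).
In Python, from cell import monitor, vision, arm gives the robot as it stands.
- The arm moves only by the tool step_arm, never from a script. Its argument "motion" is a list of rows, each a list of 2 entries, a list of its own where there are three numbers: the shift along the tool's x, y, z in mm, then the turn, a rotation vector about the tool's x, y, z in degrees. In form: [[[x, y, z], [wx, wy, wz]], ...]. A call has 1 to 8 rows; each row shifts and turns the commanded pose from where the row before left it, along the tool's axes as they then stand; what a row does not reach is not made up. A row lasts 1/12 s, in which the tool goes at most 41.7 mm and 7.16 degrees, less where a joint would pass 70% of its speed; a pose out of reach is approached as far as the arm can. A call is refused whole if a number of a shift passes 41.7 or a number of a turn 7.16, either way. A call with a gripper value outside its range is refused whole. "hand" is the closure in counts, from 0 (fully open) to 255 (shut), set as the call begins (left out, the last holds). The fingers move at their own pace and stop on an object; the grip force is fixed at half the most. Time passes only in rows, so rows that do not move let the fingers close. It gives the time, the measured TCP pose, the force and the opening at its end, in the units of the state.
- monitor.sense(): the state, without advancing time (a new reading comes with each control period).
- vision.camera(name): name is "side" or "top" or "wrist"; returns a dict with "image" (480x640x3 uint8, red, green, blue), "z_map" (480x640 float32, mm along the optical axis (not along the pixel's ray), 0 where there is no reading), "intrinsics" (3x3 intrinsics, pixels), "k1" (the pictures are not rectified: a ray, as slopes to the right and down, at radius r is drawn at 1 + k1 r^2 times it, then the intrinsics apply), "rvec" (rotation vector, rad) and "tvec" (3), from world to camera coordinates, as OpenCV has them; the wrist camera has in their place "hand_eye" (4x4, takes a point from camera to tool coordinates, whose origin is the TCP and whose axes are the flange's). Camera axes: x right, y down, z forward; pixel columns grow to the right and rows downward; lengths in mm; the calibration is good to about 2 mm. A picture is of the moment at which its call begins: read the wrist's pose just before it.
- arm.sign_off(): hands the job in, once; it reports no verdict.
Trained networks look in a picture, given as the dict that the camera call returned (one of the last four; its "shot" number tells which), for a name from the list of things; names that differ only in an ending like _2 or _b are one class to them, and where a whole thing is asked for, a point or a joint stands for the part that bears it (a point fixed in the world has none). Each returns a list of dicts, best first, with "conf" (0 to 1); they miss things now and then, are a little off and sometimes report something else, mostly with a low value. They report only what shows in the picture. A call takes as long as a camera call. They do not tell look-alikes from the thing itself.
- vision.look_for(picture, label): "xyz" ([x, y, z] in mm, in the coordinates of the camera as it stood for that picture, good to about 4 mm: the middle of the surface that is visible of it).
The state is a dict: "t": time; "qpos": joint angles; "joint_vel": joint speeds; "tau": joint torques, N m; "position": TCP position; "tool_rot": TCP orientation; "wrist_force": force on the tool from outside, world axes, zero at the start; "torque": the same for the moment, N m; "gripper_width": finger opening in mm.
Only numpy, scipy, OpenCV 4.12 (cv2) and the standard library are available. Lean on these libraries where they do the work, as an engineer would, in place of code of your own. Each camera call takes 0.05 s, during which the arm holds its last target.

## Working session

There is one attempt and no reset: what is moved stays moved. The work goes in short steps, Python scripts to look and compute and a tool call to move; the robot and the scene stay as the last step left them, time stands still between calls to the robot, and variables do not carry over. Pictures are saved under pics/ and viewed, and the job is handed in when it is done.

Besides the shell and the picture viewer there is one more tool, called after "Request:" by a JSON object that holds its "fn" and its "kwargs". step_arm: Moves the arm, as the interface text tells. Its arguments: {"type":"object","properties":{"motion":{"type":"array","items":{"type":"array"}},"hand":{"type":"number"}},"required":["motion"]}

```bash
ls; mkdir -p pics
cat > h.py <<'E'
import numpy as np, cv2
from scipy.spatial.transform import Rotation as Ro
from cell import monitor, vision, arm
def save(im,name,crop=None,s=1):
    if crop: im=im[crop[1]:crop[3],crop[0]:crop[2]]
    im=cv2.resize(im,None,fx=s,fy=s,interpolation=cv2.INTER_CUBIC)
    cv2.imwrite('pics/'+name,im[:,:,::-1])
def tool():
    s=monitor.sense(); return np.array(s['position']),Ro.from_euler('xyz',s['tool_rot']).as_matrix()
def pose(c,tp=None):
    # cam->world
    if 'rvec' in c:
        R=cv2.Rodrigues(np.array(c['rvec'],float))[0]; t=np.array(c['tvec'],float).ravel()
        return R.T,-R.T@t
    p,R=tp; H=np.array(c['hand_eye']); return R@H[:3,:3],R@H[:3,3]+p
def slopes(c,uv):
    K=np.array(c['intrinsics']);uv=np.atleast_2d(uv).astype(float)
    d=(uv-K[:2,2])/np.array([K[0,0],K[1,1]]); s=d.copy()
    for _ in range(20): s=d/(1+c['k1']*(s**2).sum(1,keepdims=True))
    return s
def ray(c,uv,tp=None):
    R,o=pose(c,tp); s=slopes(c,uv); return o,(np.c_[s,np.ones(len(s))])@R.T
def onz(c,uv,z,tp=None):
    o,d=ray(c,uv,tp); return o+d*((z-o[2])/d[:,2])[:,None]
def dep(c,uv,tp=None):
    o,d=ray(c,uv,tp); uv=np.atleast_2d(uv).astype(int)
    return o+d*c['z_map'][uv[:,1],uv[:,0]][:,None]
def cloud(c,tp=None):
    v,u=np.mgrid[:480,:640]; uv=np.c_[u.ravel(),v.ravel()]
    return dep(c,uv,tp).reshape(480,640,3)
def proj(c,P,tp=None):
    R,o=pose(c,tp); q=(np.atleast_2d(P)-o)@R; s=q[:,:2]/q[:,2:]
    s=s*(1+c['k1']*(s**2).sum(1,keepdims=True)); K=np.array(c['intrinsics'])
    return s*[K[0,0],K[1,1]]+K[:2,2]
E
python3 - <<'E'
from h import *
import pickle
print(monitor.sense())
for n in ['side','top','wrist']:
    tp=tool(); c=vision.camera(n); save(c['image'],n+'0.png'); R,o=pose(c,tp); print(n,o,R[:,2],c['k1'],c['intrinsics'])
    pickle.dump((c,tp),open(n+'0.pkl','wb'))
    for l in ['pin_grip','top_hole','top_centre','stand','lug','holder','tub','cake','squeeze','scraper']:
        for r in vision.look_for(c,l)[:4]: print(l,round(r['conf'],2),np.round(R@r['xyz']+o))
E
```

```text
pics
{'t': 0.0, 'qpos': array([ 1.13877318,  0.69000082, -0.19447399,  1.5663614 ,  0.15731296,
        0.9024762 , -0.21511071]), 'joint_vel': array([ 0.00042598, -0.00059484,  0.00054835, -0.00070469,  0.00103989,
       -0.00117178,  0.0015577 ]), 'tau': array([-1.03833827e-03, -5.27553821e+01, -1.26677368e+00, -1.53426522e+01,
       -5.25224023e-02,  6.70815672e-03,  1.45218655e-04]), 'position': array([ 280.3791897 , -557.88394849,  245.89386311]), 'tool_rot': array([-3.13974456e+00,  1.65892564e-04,  4.65876302e-01]), 'wrist_force': array([ 0.34617112,  0.27382208, -1.12343289]), 'torque': array([ 0.00973798,  0.07863786, -0.01531905]), 'gripper_width': 87.84596630290085}
side [-21.80224501 630.95609539 614.57246448] [ 0.61259137 -0.61320969 -0.49870401] -0.0011223920899831612 [[478.65849592   0.         312.76794027]
 [  0.         478.65849592 237.66962013]
 [  0.           0.           1.        ]]
pin_grip 0.73 [533.  76.  57.]
pin_grip 0.68 [622. 246.  44.]
pin_grip 0.66 [431. 319.  65.]
pin_grip 0.56 [531. 278.  74.]
top_hole 0.87 [536.  76.  60.]
top_hole 0.56 [ 640. -1
[... 602 characters left out ...]
. 243.  63.]
pin_grip 0.48 [436. 308.  85.]
top_hole 0.97 [537.  70.  51.]
top_hole 0.88 [ 647. -187.   35.]
top_centre 0.64 [542.  66.  55.]
top_centre 0.57 [ 651. -189.   33.]
stand 0.78 [479.  24.   8.]
stand 0.7 [538. 276.  90.]
lug 0.71 [487.  29.   8.]
holder 0.89 [533. 270.  51.]
tub 0.81 [ 463. -282.   84.]
cake 0.63 [639. 415.  79.]
squeeze 0.82 [ 567. -435.  101.]
squeeze 0.64 [542.  66.  54.]
scraper 0.8 [715.  37.   8.]
scraper 0.32 [543.  67.  56.]
wrist [ 351.31929591 -523.83742598  385.65630974] [-0.26791496 -0.13420485 -0.9540496 ] 0.02627478293289415 [[389.37746292   0.         328.28512535]
 [  0.         389.37746292 246.66066895]
 [  0.           0.           1.        ]]
```

View pics/side0.png

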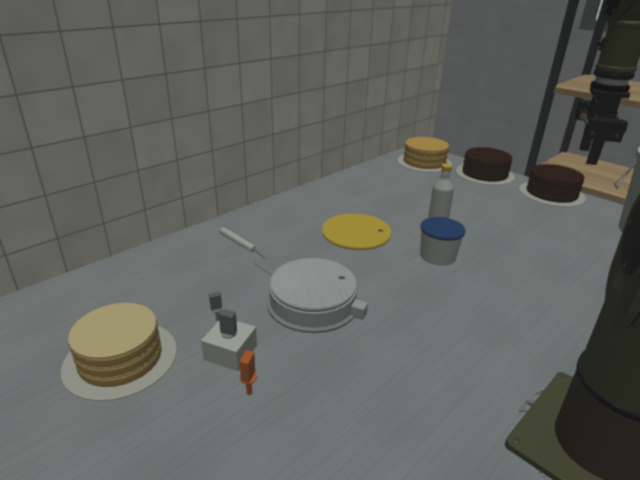

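View pics/top0.png

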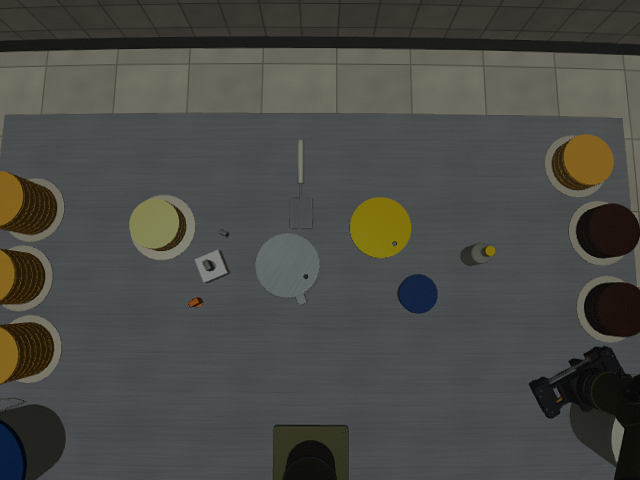

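Side: the grey pin in the holder is at (228,322), a smaller grey one lies behind at (215,300), and an orange one at (248,367). The silver disc is at (313,285) with its hole at (341,277); a yellow look-alike is at (357,231). The lug is at (360,309). In the top view the pin is at (209,265), the hole at (306,276) and the lug at (301,298). The pin that fits is the grey one in the white block: it isn't orange and it's the larger of the two greys.

Run:
```python
from h import *
import pickle
s=pickle.load(open('side0.pkl','rb'))[0]; t=pickle.load(open('top0.pkl','rb'))[0]
a=cv2.resize(s['image'][260:420,170:400],None,fx=3,fy=3,interpolation=3)
b=cv2.resize(t['image'][220:315,180:330],None,fx=4.6,fy=4.6,interpolation=3)
save(a,'sc.png');save(b,'tc.png')
C=cloud(s);D=cloud(t)
# disc
for n,c,P in(('s',s,C),('t',t,D)):
    r=np.hypot(P[...,0]-540,P[...,1]-70); m=(r<110)&(abs(P[...,2]-55)<5)
    q=P[m]; (cx,cy),rad=cv2.minEnclosingCircle(q[:,:2].astype(np.float32)); print(n,cx,cy,rad,np.median(q[:,2]))
    m=(np.hypot(P[...,0]-535,P[...,1]-275)<50)&(P[...,2]>38)&(P[...,2]<52); q=P[m]; print('holder',cv2.minAreaRect(q[:,:2].astype(np.float32)),np.median(q[:,2]))
    m=(np.hypot(P[...,0]-535,P[...,1]-275)<50)&(P[...,2]>80); q=P[m]; print('grip',q.mean(0),len(q),q[:,2].max())
print(onz(t,[[306,276.5]],55),onz(s,[[341,277.5]],55),onz(t,[[301,298]],30))
```

```text
s 540.4365844726562 66.26586151123047 87.5147933959961 55.942206403157684
holder ((536.7860717773438, 277.4408264160156), (72.19925689697266, 72.97270965576172), 24.063528060913086) 45.69959473662806
grip [533.57085278 279.12574484  89.18603736] 184 94.73416826727248
t 540.1605834960938 70.19896697998047 86.28501892089844 56.04854893465131
holder ((535.7910766601562, 279.52081298828125), (71.06892395019531, 71.52599334716797), 23.877239227294922) 46.45364754240995
grip [535.80631281 277.99139051  91.75777135] 72 97.866598937341
[[507.21479273  16.57432849  55.        ]] [[509.29381929  14.96937256  55.        ]] [[448.85444583  30.61385909  30.        ]]
```

View pics/sc.png

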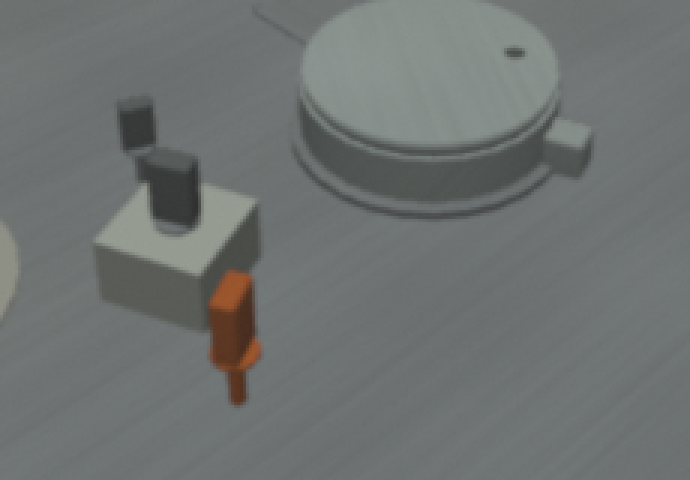

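View pics/tc.png

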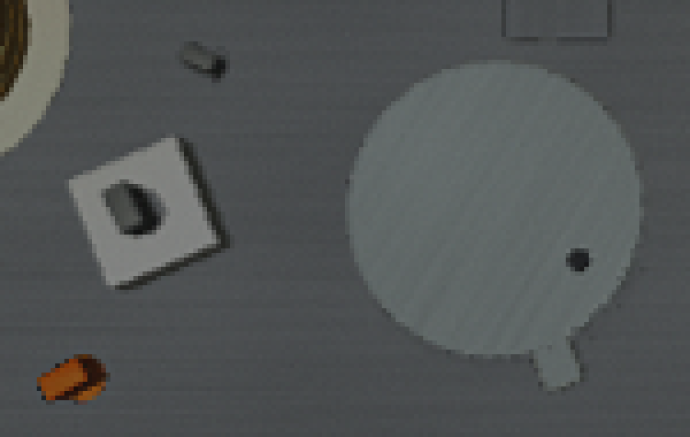

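Crop confirms it: the grey pin stands in the white block, and the small grey and the orange one stand free. Moving the wrist camera over the area.

Request:
{"fn": "step_arm", "kwargs": {"motion": [[[24.8, -28.2, -4.2], [0, 0, 0]], [[24.8, -28.2, -4.2], [0, 0, 0]], [[24.8, -28.2, -4.2], [0, 0, 0]], [[24.8, -28.2, -4.2], [0, 0, 0]], [[24.8, -28.2, -4.2], [0, 0, 0]], [[24.8, -28.2, -4.2], [0, 0, 0]], [[24.8, -28.2, -4.2], [0, 0, 0]], [[24.8, -28.2, -4.2], [0, 0, 0]]], "hand": 0}}

```text
t: 2.32
position: [356.9, -266.1, 280.8]
tool_rot: [3.141, -0.0, 0.466]
wrist_force: [1.2, 0.4, 0.7]
gripper_width: 88.1
```

Request:
{"fn": "step_arm", "kwargs": {"motion": [[[24.8, -28.2, -4.2], [0, 0, 0]], [[24.8, -28.2, -4.2], [0, 0, 0]], [[24.8, -28.2, -4.2], [0, 0, 0]], [[24.8, -28.2, -4.2], [0, 0, 0]], [[24.8, -28.2, -4.2], [0, 0, 0]], [[24.8, -28.2, -4.2], [0, 0, 0]], [[24.8, -28.2, -4.2], [0, 0, 0]], [[24.8, -28.2, -4.2], [0, 0, 0]]]}}

```text
t: 2.98
position: [432.8, 24.8, 314.4]
tool_rot: [3.141, -0.001, 0.466]
wrist_force: [0.6, -0.2, -0.3]
gripper_width: 88.0
```

Request:
{"fn": "step_arm", "kwargs": {"motion": [[[24.8, -28.2, -4.2], [0, 0, 0]], [[24.8, -28.2, -4.2], [0, 0, 0]], [[24.8, -28.2, -4.2], [0, 0, 0]], [[24.8, -28.2, -4.2], [0, 0, 0]], [[0, 0, 0], [0, 0, 0]], [[0, 0, 0], [0, 0, 0]]]}}

```text
t: 3.48
position: [470.6, 170.8, 330.8]
tool_rot: [-3.141, -0.001, 0.471]
wrist_force: [-0.6, -1.3, 0.4]
gripper_width: 88.3
```

Run:
```python
from h import *
import pickle
s=monitor.sense(); print(s['t'],s['position'],s['tool_rot'],s['qpos'],s['wrist_force'])
tp=tool(); c=vision.camera('wrist'); save(c['image'],'w1.png'); R,o=pose(c,tp); print(o,R[:,2])
pickle.dump((c,tp),open('w1.pkl','wb'))
print(c['hand_eye'])
```

```text
3.4833 [470.60697201 170.82814982 330.8207891 ] [-3.14078219e+00 -1.13898461e-03  4.70534301e-01] [-0.26457317  0.42383994 -0.26180813  1.81429935  0.13328093  0.91942904
 -1.68537712] [-0.63003979 -1.25340276  0.36358147]
[540.94613159 205.56462516 469.81960116] [-0.2666763  -0.13425245 -0.95438987]
[[ 4.15094791e-04 -9.54049911e-01 -2.99647451e-01  7.86016196e+01]
 [ 9.99999723e-01  5.81169219e-04 -4.65112470e-04  8.15032549e-01]
 [ 6.17886386e-04 -2.99647174e-01  9.54049888e-01 -1.38910082e+02]
 [ 0.00000000e+00  0.00000000e+00  0.00000000e+00  1.00000000e+00]]
```

View pics/w1.png

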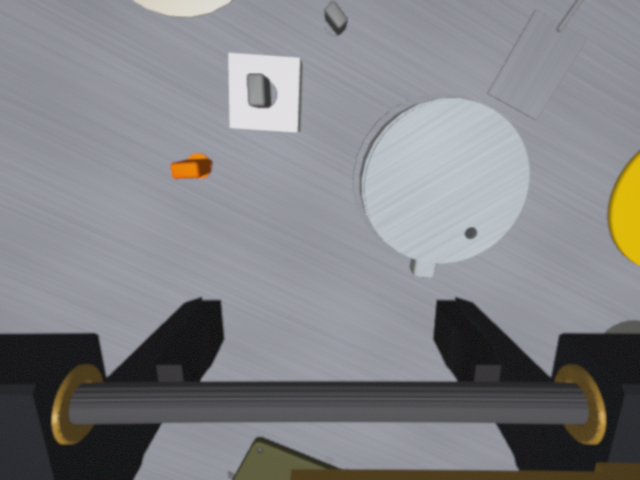

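The wrist picture shows the pin grip at (259,90), its thin side nearly along image x (= tool y). The disc hole is at (471,233), the lug at (423,267), and the orange one at (190,166). Next: measure precisely.

```bash
cat > m1.py <<'E'
from h import *
import pickle
c,tp=pickle.load(open('w1.pkl','rb')); s=pickle.load(open('side0.pkl','rb'))[0]; t=pickle.load(open('top0.pkl','rb'))[0]
P=cloud(c,tp)
g=cv2.cvtColor(c['image'],7)
roi=(slice(220,248),slice(457,486)); w=np.clip(120-g[roi].astype(float),0,None); v,u=np.mgrid[220:248,457:486]
hw=[(w*u).sum()/w.sum(),(w*v).sum()/w.sum()]; print('hole px',hw,onz(c,[hw],55,tp))
g2=cv2.cvtColor(t['image'],7)[270:284,299:314].astype(float); w=np.clip(80-g2,0,None);v,u=np.mgrid[270:284,299:314]
ht=[(w*u).sum()/w.sum(),(w*v).sum()/w.sum()]; print(ht,onz(t,[ht],55))
# triangulate hole
def tri(L):
    A=np.zeros((3,3));b=np.zeros(3)
    for o,d in L:
        d=d[0]/np.linalg.norm(d[0]);M=np.eye(3)-np.outer(d,d);A+=M;b+=M@o
    return np.linalg.solve(A,b)
print('tri hole',tri([ray(c,[hw],tp),ray(t,[ht])]),tri([ray(c,[hw],tp),ray(s,[[341,277.5]])]))
m=(np.hypot(P[...,0]-540,P[...,1]-68)<100)&(abs(P[...,2]-56)<3); q=P[m]; print('z',np.median(q[:,2]))
mm=m.astype(np.uint8); cn=max(cv2.findContours(mm,0,1)[0],key=len)[:,0]
X=onz(c,cn,55,tp)[:,:2]
A=np.c_[2*X,np.ones(len(X))]; sol=np.linalg.lstsq(A,(X**2).sum(1),rcond=None)[0]; r=np.sqrt(sol[2]+sol[:2]@sol[:2]); print('disc',sol[:2],r)
m=(np.hypot(P[...,0]-535,P[...,1]-278)<50); H=m&(P[...,2]>40)&(P[...,2]<50); print('holder',cv2.minAreaRect(P[H][:,:2].astype(np.float32)),np.median(P[H][:,2]))
G=m&(P[...,2]>84); q=P[G]; top=q[q[:,2]>np.percentile(q[:,2],50)-4]; print('grip top',np.median(top[:,2]),top.mean(0),cv2.minAreaRect(q[:,:2].astype(np.float32)),cv2.minAreaRect(top[:,:2].astype(np.float32)))
save(c['image'],'w1g.png',(220,40,310,140),6)
E
python3 m1.py
```

```text
hole px [np.float64(470.2272408963585), np.float64(232.54726890756302)] [[510.3880107   15.56514857  55.        ]]
[np.float64(305.390977443609), np.float64(276.12280701754383)] [[508.22920352  18.24043604  55.        ]]
tri hole [509.37909914  17.80012537  59.1615735 ] [510.07306965  14.73826235  54.24038217]
z 55.85108192033732
disc [541.59063249  66.56580171] 85.59031048497562
holder ((537.357666015625, 278.1515197753906), (70.15375518798828, 71.18338012695312), 23.785614013671875) 46.06781549557738
grip top 92.67484587363776 [537.46787367 277.70169651  92.53351196] ((537.4662475585938, 277.9239807128906), (27.624454498291016, 16.99884033203125), 27.17644691467285) ((537.364990234375, 278.11199951171875), (27.636716842651367, 16.61244010925293), 27.40202522277832)
```

```bash
sleep 0
```

```text
(no output)
```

View pics/w1g.png

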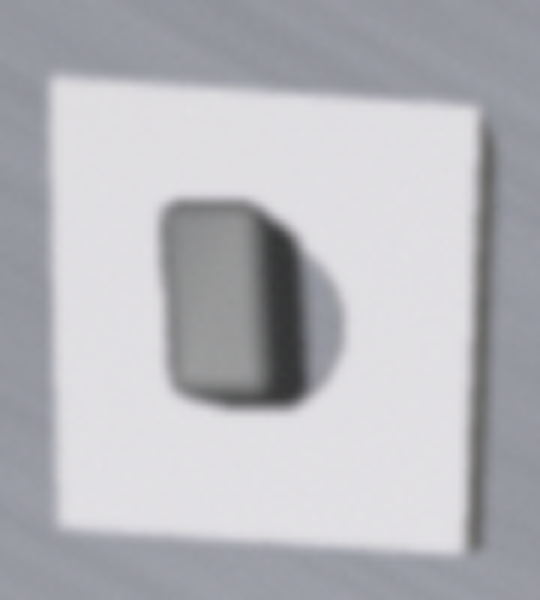

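Request:
{"fn": "step_arm", "kwargs": {"motion": [[[18, -10.9, 31.7], [0, 0, 0]], [[18, -10.9, 31.7], [0, 0, 0]], [[18, -10.9, 31.7], [0, 0, 0]], [[18, -10.9, 31.7], [0, 0, 0]], [[18, -10.9, 31.7], [0, 0, 0]], [[18, -10.9, 31.7], [0, 0, 0]], [[0, 0, 0], [0, 0, 0]], [[0, 0, 0], [0, 0, 0]]]}}

```text
t: 4.2
position: [536.7, 273.1, 138.4]
tool_rot: [3.14, 0.005, 0.465]
wrist_force: [0.1, -0.3, 1.3]
gripper_width: 88.1
```

```bash
cat > m2.py <<'E'
from h import *
import pickle,sys
s=monitor.sense(); print(s['t'],s['position'],s['tool_rot'],s['qpos'],s['wrist_force'])
tp=tool(); c=vision.camera('wrist'); save(c['image'],'w2.png')
pickle.dump((c,tp),open('w2.pkl','wb'))
P=cloud(c,tp)
m=(np.hypot(P[...,0]-537,P[...,1]-278)<60)
G=m&(P[...,2]>84)&(P[...,2]<97); q=P[G]; print('grip',np.median(q[:,2]),cv2.minAreaRect(q[:,:2].astype(np.float32)))
top=q[q[:,2]>np.median(q[:,2])-1.5];print(top.mean(0),cv2.minAreaRect(top[:,:2].astype(np.float32)))
H=m&(P[...,2]>40)&(P[...,2]<50); print('holder',cv2.minAreaRect(P[H][:,:2].astype(np.float32)),np.median(P[H][:,2]))
E
python3 m2.py
```

```text
4.2 [536.72720579 273.12227891 138.40471985] [3.14038628 0.00526424 0.46478484] [-0.44218577  0.80405445 -0.1864595   1.72436455  0.2266362   0.6396838
 -1.86199986] [ 0.06015185 -0.27919851  1.26117019]
grip 92.51882096207268 ((538.0548095703125, 278.15625), (28.238916397094727, 15.937397003173828), 28.186948776245117)
[538.45156435 278.21004718  92.62022271] ((537.8938598632812, 278.1142272949219), (27.70479965209961, 15.322392463684082), 26.89927101135254)
holder ((537.5440063476562, 277.82025146484375), (70.84737396240234, 70.3385238647461), 23.722707748413086) 45.894248693168606
```

View pics/w2.png

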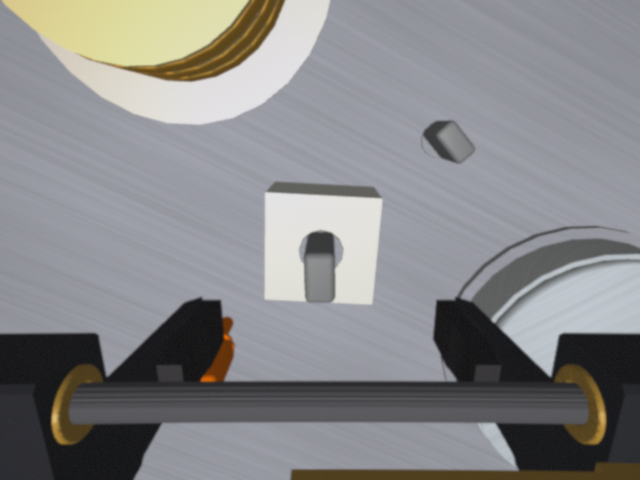

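Request:
{"fn": "step_arm", "kwargs": {"motion": [[[3.1, -4.0, 20], [0, 0, 0]], [[0, 0, 20], [0, 0, 0]], [[0, 0, 20], [0, 0, 0]], [[0, 0, 0], [0, 0, 0]], [[0, 0, 0], [0, 0, 0]]]}}

```text
t: 4.67
position: [539.2, 278.5, 82.2]
tool_rot: [3.14, -0.001, 0.464]
wrist_force: [-0.5, 0.0, 0.7]
gripper_width: 88.4
```

```bash
python3 -c "
from h import *
s=monitor.sense(); print(s['position'],s['tool_rot'],s['wrist_force'],s['torque'])"
```

```text
[539.18394549 278.47408462  82.1790848 ] [ 3.14042065e+00 -5.71052428e-04  4.63944994e-01] [-0.49308262  0.02382226  0.70969426] [0.02463957 0.00203022 0.00204944]
```

Request:
{"fn": "step_arm", "kwargs": {"motion": [[[-1.3, -0.3, 11], [0, 0, 0]], [[0, 0, 11], [0, 0, 0]], [[0, 0, 0], [0, 0, 0]], [[0, 0, 0], [0, 0, 0]]]}}

```text
t: 5.0
position: [537.1, 279.5, 58.3]
tool_rot: [3.141, 0.001, 0.466]
wrist_force: [0.8, -0.3, -0.8]
gripper_width: 88.3
```

Request:
{"fn": "step_arm", "kwargs": {"motion": [[[0, 0, 0], [0, 0, 0]], [[0, 0, 0], [0, 0, 0]], [[0, 0, 0], [0, 0, 0]], [[0, 0, 0], [0, 0, 0]], [[0, 0, 0], [0, 0, 0]], [[0, 0, 0], [0, 0, 0]], [[0, 0, 0], [0, 0, 0]], [[0, 0, 0], [0, 0, 0]]], "hand": 255}}

```text
t: 5.67
position: [537.4, 279.9, 58.5]
tool_rot: [3.142, 0.0, 0.466]
wrist_force: [0.4, 0.4, -0.1]
gripper_width: 36.6
```

```bash
python3 -c "
from h import *
for i in range(4):
  s=monitor.sense(); print(s['t'],s['position'],s['tool_rot'],s['wrist_force'],s['torque'])"
```

```text
5.6667 [537.36349586 279.85623306  58.51706882] [3.14151651e+00 1.68604133e-05 4.65811318e-01] [ 0.39409398  0.36138961 -0.0902251 ] [ 0.06658529  0.02383172 -0.07847366]
5.6667 [537.36349586 279.85623306  58.51706882] [3.14151651e+00 1.68604133e-05 4.65811318e-01] [ 0.39409398  0.36138961 -0.0902251 ] [ 0.06658529  0.02383172 -0.07847366]
5.6667 [537.36349586 279.85623306  58.51706882] [3.14151651e+00 1.68604133e-05 4.65811318e-01] [ 0.39409398  0.36138961 -0.0902251 ] [ 0.06658529  0.02383172 -0.07847366]
5.6667 [537.36349586 279.85623306  58.51706882] [3.14151651e+00 1.68604133e-05 4.65811318e-01] [ 0.39409398  0.36138961 -0.0902251 ] [ 0.06658529  0.02383172 -0.07847366]
```

Request:
{"fn": "step_arm", "kwargs": {"motion": [[[0, 1.5, 0], [0, 0, 0]], [[0, 0, 0], [0, 0, 0]], [[0, 0, 0], [0, 0, 0]], [[0, 0, 0], [0, 0, 0]], [[0, 0, 0], [0, 0, 0]], [[0, 0, 0], [0, 0, 0]], [[0, 0, 0], [0, 0, 0]]]}}

```text
t: 6.25
position: [538.1, 278.4, 58.5]
tool_rot: [3.141, 0.0, 0.466]
wrist_force: [-0.2, -0.4, 1.0]
gripper_width: 15.7
```

```bash
python3 -c "
from h import *
for i in range(1):
  s=monitor.sense(); print(s['t'],s['position'],s['tool_rot'],s['wrist_force'],s['torque'],s['gripper_width'])"
```

```text
6.25 [538.11220984 278.38264645  58.49040277] [3.14135242e+00 1.64246165e-05 4.65717051e-01] [-0.15146097 -0.39631584  1.04797896] [-0.04582125 -0.05248254 -0.01024787] 15.667885686705233
```

Request:
{"fn": "step_arm", "kwargs": {"motion": [[[0, 0, -6], [0, 0, 0]], [[0, 0, -10], [0, 0, 0]], [[0, 0, -12], [0, 0, 0]], [[0, 0, -16], [0, 0, 0]], [[0, 0, -20], [0, 0, 0]], [[0, 0, -20], [0, 0, 0]]]}}

```text
t: 6.75
position: [538.0, 278.6, 144.4]
tool_rot: [-3.141, -0.001, 0.466]
wrist_force: [-0.2, -0.0, -1.8]
gripper_width: 15.8
```

```bash
python3 -c "
from h import *
for i in range(1):
  s=monitor.sense(); print(s['t'],s['position'],s['tool_rot'],s['wrist_force'],s['torque'],s['gripper_width'])"
```

```text
6.75 [537.96117909 278.62869178 144.41175679] [-3.14149073e+00 -5.04574380e-04  4.66046090e-01] [-0.16120466 -0.0322418  -1.80212832] [ 0.01925995 -0.003639   -0.00714366] 15.795284873660155
```

Request:
{"fn": "step_arm", "kwargs": {"motion": [[[-10.4, 15.7, 0], [0, 0, 0]], [[-20.4, 31.7, 2], [0, 0, 0]], [[-20.4, 31.7, 3], [0, 0, 0]], [[-20.4, 31.7, 3], [0, 0, 0]], [[-20.4, 31.7, 3], [0, 0, 0]], [[-20.4, 31.7, 3], [0, 0, 0]], [[-20.4, 31.7, 3], [0, 0, 0]], [[-10.2, 16.0, 2], [0, 0, 0]]]}}

```text
t: 7.42
position: [509.0, 10.0, 124.4]
tool_rot: [3.138, 0.002, 0.46]
wrist_force: [0.0, -0.3, -1.6]
gripper_width: 15.6
```

Request:
{"fn": "step_arm", "kwargs": {"motion": [[[0, 0, 0], [0, 0, 0]], [[0, 0, 0], [0, 0, 0]], [[0, 0, 0], [0, 0, 0]], [[0, 0, 0], [0, 0, 0]]]}}

```text
t: 7.75
position: [510.7, 18.2, 124.2]
tool_rot: [-3.141, -0.002, 0.469]
wrist_force: [-0.5, -0.0, -1.7]
gripper_width: 15.9
```

```bash
cat > m3.py <<'E'
from h import *
import pickle,sys
s=monitor.sense(); print(s['t'],s['position'],s['tool_rot'],s['wrist_force'])
n=sys.argv[1]
tp=tool(); c=vision.camera('wrist'); save(c['image'],n+'.png'); save(c['image'],n+'z.png',(220,180,420,330),4)
pickle.dump((c,tp),open(n+'.pkl','wb'))
print(proj(c,[tp[0]+tp[1]@[0,0,50]],tp), proj(c,[[510,15.6,55],[541,67.5,55]],tp))
E
python3 m3.py w3
```

```text
7.75 [510.71478926  18.17926568 124.21283458] [-3.14107401e+00 -2.38488045e-03  4.68628831e-01] [-0.45465989 -0.02973531 -1.72720241]
[[326.89136653 281.7989096 ]] [[330.55147441 272.0318962 ]
 [270.07306912 182.21747291]]
```

View pics/w3.png

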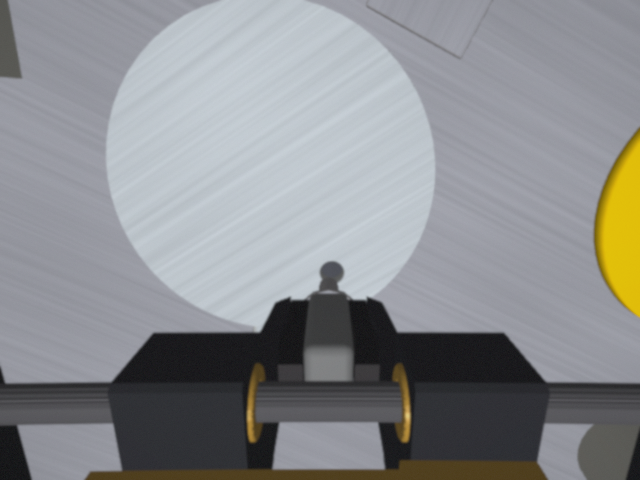

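View pics/w3z.png

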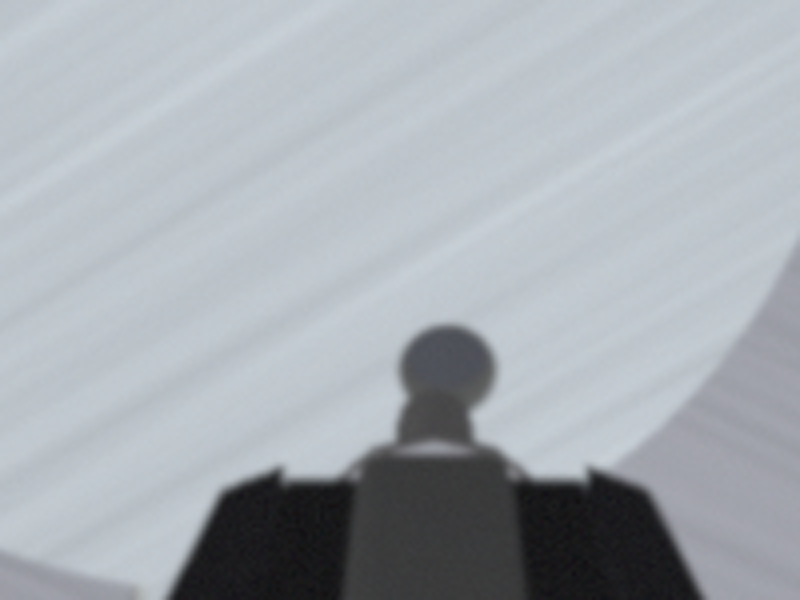

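Run:
```python
from h import *
import pickle
c,tp=pickle.load(open('w3.pkl','rb'))
h=onz(c,[[332,272.5]],55,tp)[0]; print('hole world',h,'in tool',tp[1].T@(h-tp[0]))
# predicted px of tip rim/edges for tip offset (0,0)
for dx,dy in((0,0),(0,.8),(1,.8),(-1,.8)):
  q=[tp[0]+tp[1]@[dx+3.5,dy,49.5],tp[0]+tp[1]@[dx+5,dy,47.5],tp[0]+tp[1]@[dx,dy+5,47.5],tp[0]+tp[1]@[dx,dy-5,47.5]]
  print(dx,dy,((proj(c,q,tp)-[220,180])*4+1.5).round())
```

```text
hole world [510.11983684  14.73118848  55.        ] in tool [-2.25323808  2.84350977 69.20619225]
0 0 [[429. 385.]
 [429. 380.]
 [468. 416.]
 [390. 416.]]
0 0.8 [[435. 385.]
 [435. 380.]
 [474. 416.]
 [396. 416.]]
1 0.8 [[435. 378.]
 [435. 373.]
 [474. 409.]
 [396. 409.]]
-1 0.8 [[435. 392.]
 [435. 387.]
 [474. 423.]
 [397. 423.]]
```

Request:
{"fn": "step_arm", "kwargs": {"motion": [[[-1.6, 2.1, 6], [0, 0, 0]], [[0, 0, 6], [0, 0, 0]], [[0, 0, 0], [0, 0, 0]], [[0, 0, 0], [0, 0, 0]], [[0, 0, 0], [0, 0, 0]], [[0, 0, 0], [0, 0, 0]]]}}

```text
t: 8.3
position: [509.5, 13.5, 111.5]
tool_rot: [3.142, -0.0, 0.466]
wrist_force: [0.7, -0.0, -0.4]
gripper_width: 15.9
```

```bash
python3 m3.py w4
```

```text
8.3 [509.51972114  13.5446182  111.48476639] [ 3.14155677e+00 -4.87821585e-05  4.65963765e-01] [ 0.70325309 -0.01287038 -0.39864101]
[[326.89438965 281.7974371 ]] [[323.92632742 274.81965702]
 [258.50496107 179.34694545]]
```

View pics/w4z.png

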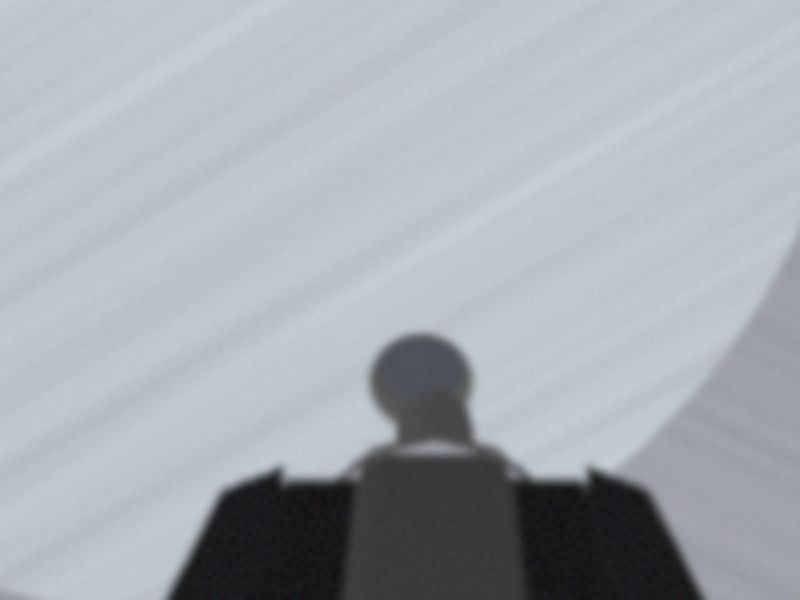

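Run:
```python
from h import *
import pickle
c,tp=pickle.load(open('w4.pkl','rb'))
h=onz(c,[[325,275.1]],55.,tp)[0]; print('hole world',h,'in tool',tp[1].T@(h-tp[0]))
R=tp[0]; a=np.linspace(0,6.28,60)
print('w',np.ptp(proj(c,h+np.c_[6.5*np.cos(a),6.5*np.sin(a),0*a],tp)*4,axis=0),((proj(c,h+np.c_[6.5*np.cos(a),6.5*np.sin(a),0*a],tp)-[220,180])*4+1.5).min(0))
g=cv2.cvtColor(c['image'],7)
for r in range(272,292,2): print(r,g[r,308:346])
```

```text
hole world [510.1152057   15.01158432  55.        ] in tool [ 1.18832833 -1.04505637 56.48478696]
w [96.5925359  90.05043763] [373.19160633 336.48156524]
272 [192 192 189 177 154 117  91  82  81  82  80  82  82  81  82  82  81  79
  81  79  80  79  80  81  80  81  82  86 103 136 172 191 196 195 196 197
 197 197]
274 [190 191 188 174 142 105  86  82  82  82  81  81  82  80  81  82  82  83
  82  81  81  80  81  79  80  80  81  85  98 124 160 186 196 198 197 198
 197 198]
276 [193 193 192 178 147 110  88  83  84  83  81  82  80  82  83  81  81  80
  79  80  78  79  80  78  81  80  82  88 100 125 163 186 197 199 198 198
 197 195]
278 [195 196 195 183 160 124  99  87  86  82  84  82  82  83  81  80  78  77
  76  75  74  72  73  74  76  81  87  93 112 141 173 194 197 197 197 195
 196 197]
280 [198 199 199 196 181 154 122 101  89  88  86  84  84  81  79  78  77  74
  73  73  72  70  71  72  71  73  79  94 124 160 184 194 196 196 196 197
 198 199]
282 [199 200 201 199 195 184 160 133 109  94  89  85  81  79  76  76  75  73
  74  72  73  71  71  71  71  73  73  84 115 156 186 196 198 200 201 199
 199 198]
284 [200 200 200 199 198 196 190 176 157 135 112  93  82  77  78  77  75  74
  72  71  70  72  70  72  70  73  71  75  95 140 177 194 199 199 196 196
 196 194]
286 [199 199 198 199 200 199 198 196 190 179 155 115  86  80  77  76  76  74
  73  72  73  70  70  71  71  71  72  73  80 111 153 183 193 194 193 193
 193 192]
288 [198 199 199 199 196 196 196 195 194 189 164 119  84  77  76  77  77  76
  76  76  76  77  74  74  71  74  72  70  76 100 141 177 190 192 192 194
 194 196]
290 [197 197 197 195 190 186 181 173 165 153 134 106  87  86  89  94 100 106
 114 120 122 120 115 109 100  95  87  86  83  90 113 140 157 167 177 184
 190 195]
```

Request:
{"fn": "step_arm", "kwargs": {"motion": [[[1.9, -1.8, 0], [0, 0, 0]], [[0, 0, 2], [0, 0, 0]], [[0, 0, 2], [0, 0, 0]], [[0, 0, 0], [0, 0, 0]], [[0, 0, 0], [0, 0, 0]], [[0, 0, 0], [0, 0, 0]]]}}

```text
t: 8.85
position: [510.3, 15.8, 107.5]
tool_rot: [3.141, 0.0, 0.466]
wrist_force: [-0.1, -0.9, -0.5]
gripper_width: 15.6
```

```bash
python3 m3.py w5
```

```text
8.85 [510.31878978  15.81973067 107.46851788] [3.14149876e+00 1.24288841e-04 4.65726401e-01] [-0.0620173  -0.92416277 -0.51393729]
[[326.89463792 281.79723726]] [[327.00498037 280.65875282]
 [260.68239197 184.0309276 ]]
```

View pics/w5z.png

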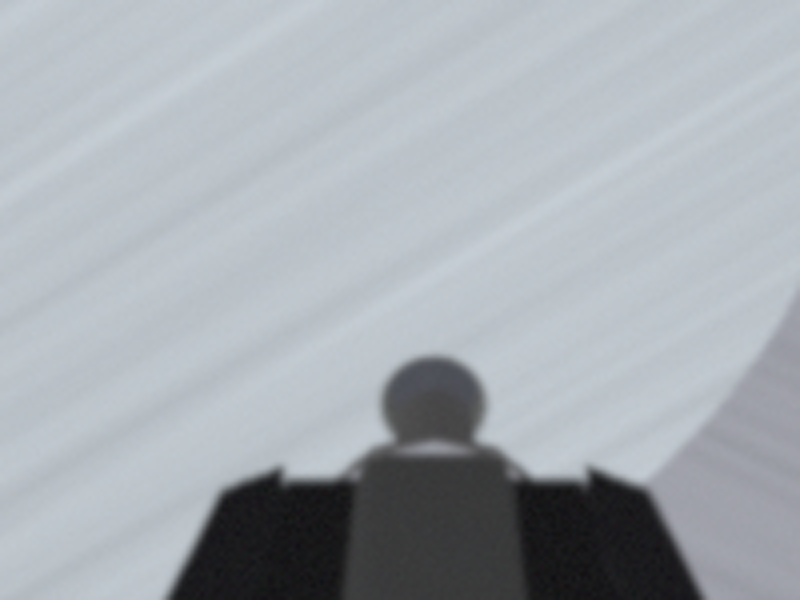

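Request:
{"fn": "step_arm", "kwargs": {"motion": [[[0, 0, 1.5], [0, 0, 0]], [[0, 0, 1.5], [0, 0, 0]], [[0, 0, 1], [0, 0, 0]], [[0, 0, 1], [0, 0, 0]], [[0, 0, 0], [0, 0, 0]], [[0, 0, 0], [0, 0, 0]]]}}

```text
t: 9.4
position: [510.3, 15.9, 102.4]
tool_rot: [3.142, 0.0, 0.466]
wrist_force: [-0.2, -0.1, -0.8]
gripper_width: 15.7
```

```bash
cat > st.py <<'E'
from h import *
s=monitor.sense(); print(s['t'],s['position'].round(2),s['tool_rot'].round(4),s['wrist_force'].round(2),s['torque'].round(3),s['gripper_width'])
E
python3 st.py
```

```text
9.4 [510.26  15.9  102.41] [3.1416e+00 2.0000e-04 4.6590e-01] [-0.19 -0.13 -0.77] [ 0.011  0.04  -0.028] 15.707299605554624
```

Request:
{"fn": "step_arm", "kwargs": {"motion": [[[0, 0, 1.5], [0, 0, 0]], [[0, 0, 1.5], [0, 0, 0]], [[0, 0, 1.5], [0, 0, 0]], [[0, 0, 1.5], [0, 0, 0]], [[0, 0, 0], [0, 0, 0]], [[0, 0, 0], [0, 0, 0]]]}}

```text
t: 9.9
position: [510.3, 15.9, 96.4]
tool_rot: [3.142, 0.0, 0.466]
wrist_force: [-0.8, 0.2, -1.3]
gripper_width: 15.6
```

Request:
{"fn": "step_arm", "kwargs": {"motion": [[[0, 0, 0.8], [0, 0, 0]], [[0, 0, 0.8], [0, 0, 0]], [[0, 0, 0], [0, 0, 0]], [[0, 0, 0], [0, 0, 0]]]}}

```text
t: 10.23
position: [510.3, 15.9, 94.9]
tool_rot: [3.142, 0.0, 0.466]
wrist_force: [0.3, 0.7, -0.8]
gripper_width: 16.1
```

```bash
python3 st.py
```

```text
10.2333 [510.34  15.87  94.9 ] [3.1415 0.     0.4658] [ 0.28  0.67 -0.83] [-0.015  0.045  0.06 ] 16.115683106801203
```

Request:
{"fn": "step_arm", "kwargs": {"motion": [[[0, 0, 0.7], [0, 0, 0]], [[0, 0, 0], [0, 0, 0]], [[0, 0, 0], [0, 0, 0]]]}}

```text
t: 10.48
position: [510.3, 15.9, 94.2]
tool_rot: [3.142, 0.0, 0.466]
wrist_force: [-0.1, -0.4, -0.7]
gripper_width: 15.6
```

Request:
{"fn": "step_arm", "kwargs": {"motion": [[[0, 0, 0.7], [0, 0, 0]], [[0, 0, 0], [0, 0, 0]], [[0, 0, 0], [0, 0, 0]]]}}

```text
t: 10.73
position: [510.3, 15.9, 93.5]
tool_rot: [3.142, 0.0, 0.466]
wrist_force: [-0.4, 0.5, -1.7]
gripper_width: 16.0
```

Request:
{"fn": "step_arm", "kwargs": {"motion": [[[0, 0, 0.5], [0, 0, 0]], [[0, 0, 0], [0, 0, 0]], [[0, 0, 0], [0, 0, 0]]]}}

```text
t: 10.98
position: [510.3, 15.9, 93.0]
tool_rot: [3.142, 0.0, 0.466]
wrist_force: [0.9, -0.1, -1.0]
gripper_width: 15.8
```

Request:
{"fn": "step_arm", "kwargs": {"motion": [[[0, 0, 0.5], [0, 0, 0]], [[0, 0, 0], [0, 0, 0]], [[0, 0, 0], [0, 0, 0]]]}}

```text
t: 11.23
position: [510.4, 15.9, 92.8]
tool_rot: [3.141, -0.0, 0.466]
wrist_force: [-0.9, 0.5, 3.9]
gripper_width: 15.5
```

Request:
{"fn": "step_arm", "kwargs": {"motion": [[[0, 0, 0.4], [0, 0, 0]], [[0, 0, 0], [0, 0, 0]], [[0, 0, 0], [0, 0, 0]]]}}

```text
t: 11.48
position: [510.5, 15.9, 92.7]
tool_rot: [3.141, -0.0, 0.466]
wrist_force: [-0.8, -0.5, 7.4]
gripper_width: 16.1
```

Run:
```python
from h import *
import pickle
for n in('w4','w5','w1'):
    c,tp=pickle.load(open(n+'.pkl','rb')); P=cloud(c,tp)
    g=cv2.GaussianBlur(cv2.cvtColor(c['image'],7),(3,3),0).astype(float)
    cen=np.array([541.4,66.5]); pts=[]
    for a in np.linspace(-.6,3.4,160):
        rr=np.arange(80,92,.25); W=np.c_[cen[0]+rr*np.cos(a),cen[1]+rr*np.sin(a),0*rr+55]
        uv=proj(c,W,tp)
        if uv.min()<3 or uv[:,0].max()>636 or uv[:,1].max()>290: continue
        v=cv2.remap(g.astype(np.float32),uv[None,:,0].astype(np.float32),uv[None,:,1].astype(np.float32),1)[0]
        d=np.abs(np.gradient(v)); i=d.argmax()
        if d[i]>1.5: pts.append(W[i,:2])
    X=np.array(pts)
    for _ in range(4):
        sol=np.linalg.lstsq(np.c_[2*X,np.ones(len(X))],(X**2).sum(1),rcond=None)[0]; r=np.sqrt(sol[2]+sol[:2]@sol[:2]); e=np.hypot(*(X-sol[:2]).T)-r; k=abs(e)<max(1.5*np.median(abs(e)),.4); 
        X=X[k]
    print(n,len(X),sol[:2],r,abs(e).max())
    # lug in w1
o=[541.4,66.5]
c,tp=pickle.load(open('w1.pkl','rb')); save(c['image'],'lug.png',(380,230,500,300),6)
```

```text
w4 85 [541.09694786  66.61648054] 86.37794059773192 0.20260739070729983
w5 85 [541.17361964  66.58699438] 86.40503867625459 0.26792175489146075
w1 87 [541.64325391  69.99088265] 86.3438903341029 0.405788144098409
```

View pics/lug.png

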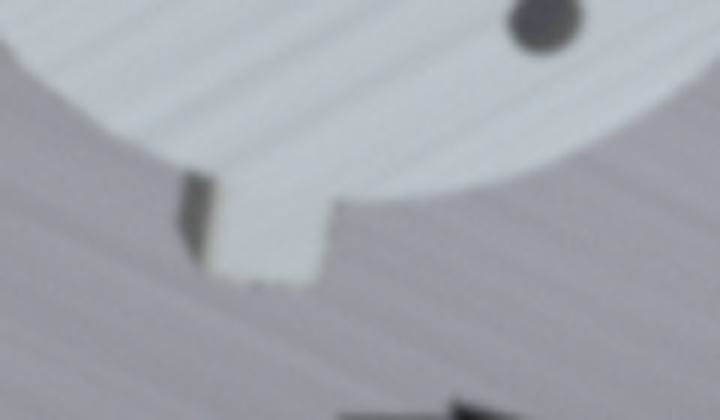

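Run:
```python
from h import *
import pickle
c,tp=pickle.load(open('w1.pkl','rb'))
L=onz(c,[[424,276.5]],30,tp)[0]; A=np.array([541.15,66.6]); d=L[:2]-A; print(L,np.hypot(*d),np.degrees(np.arctan2(d[1],d[0])))
c0=np.array([510.05,15.05]); off=np.array([510.45,15.9])-c0
th0=np.arctan2(*(c0-A)[::-1]); print(np.degrees(th0))
yaw=.4658; X=np.array([np.cos(yaw),np.sin(yaw)]);Y=np.array([np.sin(yaw),-np.cos(yaw)])
prev=c0+0
for k in range(0,60,4):
    th=th0-k/60.; p=A+60.2*np.array([np.cos(th),np.sin(th)]); d=p-prev; print(k,np.degrees(th).round(1),(p+off).round(1),'tool step/mm',(np.array([d@X,d@Y])/4).round(2)); prev=p
```

```text
[436.93395305  23.34820271  30.        ] 112.83484573225773 -157.46054732445944
-121.1024869619611
0 -121.1 [510.5  15.9] tool step/mm [ 0. -0.]
4 -124.9 [507.1  18.1] tool step/mm [-0.51 -0.87]
8 -128.7 [503.9  20.5] tool step/mm [-0.45 -0.9 ]
12 -132.6 [500.8  23.1] tool step/mm [-0.39 -0.93]
16 -136.4 [498.   25.9] tool step/mm [-0.32 -0.95]
20 -140.2 [495.3  28.9] tool step/mm [-0.26 -0.97]
24 -144.0 [492.8  32.1] tool step/mm [-0.19 -0.98]
28 -147.8 [490.6  35.4] tool step/mm [-0.13 -0.99]
32 -151.7 [488.6  38.9] tool step/mm [-0.06 -1.  ]
36 -155.5 [486.8  42.5] tool step/mm [ 0. -1.]
40 -159.3 [485.2  46.2] tool step/mm [ 0.07 -1.  ]
44 -163.1 [483.9  50. ] tool step/mm [ 0.14 -0.99]
48 -166.9 [482.9  53.8] tool step/mm [ 0.2  -0.98]
52 -170.8 [482.1  57.8] tool step/mm [ 0.27 -0.97]
56 -174.6 [481.6  61.8] tool step/mm [ 0.33 -0.95]
```

Request:
{"fn": "step_arm", "kwargs": {"motion": [[[-0.5, -0.9, 0], [0, 0, 0]], [[-0.5, -0.9, 0], [0, 0, 0]], [[-0.5, -0.9, 0], [0, 0, 0]], [[-0.5, -0.9, 0], [0, 0, 0]], [[0, 0, 0], [0, 0, 0]]]}}

```text
t: 11.9
position: [508.9, 17.4, 92.8]
tool_rot: [3.139, -0.003, 0.465]
wrist_force: [2.4, -3.3, 6.4]
gripper_width: 15.9
```

```bash
python3 st.py
```

```text
11.9 [508.92  17.37  92.81] [ 3.1391 -0.0033  0.4648] [ 2.37 -3.26  6.44] [-0.724 -0.631  0.028] 15.900982219296553
```

Request:
{"fn": "step_arm", "kwargs": {"motion": [[[-0.5, -0.9, 0], [0, 0, 0]], [[-0.5, -0.9, 0], [0, 0, 0]], [[-0.5, -0.9, 0], [0, 0, 0]], [[-0.5, -0.9, 0], [0, 0, 0]], [[0, 0, 0], [0, 0, 0]], [[0, 0, 0], [0, 0, 0]]]}}

```text
t: 12.4
position: [506.0, 19.6, 92.8]
tool_rot: [3.139, -0.004, 0.465]
wrist_force: [3.5, -3.1, 5.1]
gripper_width: 15.6
```

```bash
python3 st.py
```

```text
12.4 [506.01  19.59  92.8 ] [ 3.1388 -0.0041  0.4645] [ 3.55 -3.11  5.09] [-0.849 -0.972  0.035] 15.557640476701698
```

Request:
{"fn": "step_arm", "kwargs": {"motion": [[[-0.8, -1.8, 0], [0, 0, 0]], [[-0.8, -1.8, 0], [0, 0, 0]], [[-0.3, -0.9, 0.1], [0, 0, 0]], [[-0.3, -0.9, 0.1], [0, 0, 0]], [[0, 0, 0], [0, 0, 0]], [[0, 0, 0], [0, 0, 0]]]}}

```text
t: 12.9
position: [502.0, 23.1, 92.8]
tool_rot: [3.138, -0.005, 0.464]
wrist_force: [3.8, -4.8, 6.5]
gripper_width: 15.9
```

```bash
python3 st.py
```

```text
12.9 [501.97  23.15  92.79] [ 3.1382 -0.0045  0.4641] [ 3.78 -4.77  6.51] [-1.005 -1.045 -0.036] 15.90408031707594
```

Request:
{"fn": "step_arm", "kwargs": {"motion": [[[-0.5, -1.0, 0], [0, 0, 0]], [[-0.4, -1.0, 0.1], [0, 0, 0]], [[-0.4, -1.0, 0], [0, 0, 0]], [[-0.4, -1.0, 0], [0, 0, 0]], [[0, 0, 0], [0, 0, 0]], [[0, 0, 0], [0, 0, 0]]]}}

```text
t: 13.4
position: [499.0, 26.0, 92.8]
tool_rot: [3.138, -0.005, 0.464]
wrist_force: [4.9, -3.6, 6.6]
gripper_width: 15.7
```

```bash
python3 st.py
```

```text
13.4 [498.96  26.    92.78] [ 3.1381 -0.0052  0.464 ] [ 4.88 -3.62  6.61] [-1.074 -1.089 -0.029] 15.707464154776678
```

Request:
{"fn": "step_arm", "kwargs": {"motion": [[[-0.3, -1.0, 0], [0, 0, 0]], [[-0.3, -1.0, 0], [0, 0, 0]], [[-0.3, -1.0, 0], [0, 0, 0]], [[0, 0, 0], [0, 0, 0]], [[0, 0, 0], [0, 0, 0]]]}}

```text
t: 13.82
position: [496.8, 28.2, 92.8]
tool_rot: [3.138, -0.005, 0.464]
wrist_force: [4.8, -4.3, 7.4]
gripper_width: 15.6
```

Request:
{"fn": "step_arm", "kwargs": {"motion": [[[-0.3, -1.0, 0], [0, 0, 0]], [[-0.3, -1.0, 0], [0, 0, 0]], [[-0.3, -1.0, 0], [0, 0, 0]], [[0, 0, 0], [0, 0, 0]], [[0, 0, 0], [0, 0, 0]]]}}

```text
t: 14.23
position: [494.6, 30.4, 92.7]
tool_rot: [3.138, -0.005, 0.464]
wrist_force: [4.8, -4.9, 7.4]
gripper_width: 15.6
```

Request:
{"fn": "step_arm", "kwargs": {"motion": [[[-0.2, -1.0, 0], [0, 0, 0]], [[-0.2, -1.0, 0], [0, 0, 0]], [[-0.2, -1.0, 0], [0, 0, 0]], [[0, 0, 0], [0, 0, 0]], [[0, 0, 0], [0, 0, 0]]]}}

```text
t: 14.65
position: [492.7, 32.7, 92.7]
tool_rot: [3.138, -0.005, 0.464]
wrist_force: [4.2, -5.0, 7.6]
gripper_width: 15.6
```

Request:
{"fn": "step_arm", "kwargs": {"motion": [[[-0.2, -1.0, 0], [0, 0, 0]], [[-0.2, -1.0, 0], [0, 0, 0]], [[-0.2, -1.0, 0], [0, 0, 0]], [[0, 0, 0], [0, 0, 0]], [[0, 0, 0], [0, 0, 0]]]}}

```text
t: 15.07
position: [490.8, 35.1, 92.7]
tool_rot: [3.138, -0.005, 0.464]
wrist_force: [3.9, -4.2, 8.0]
gripper_width: 15.7
```

Request:
{"fn": "step_arm", "kwargs": {"motion": [[[-0.1, -1.0, 0], [0, 0, 0]], [[-0.1, -1.0, 0], [0, 0, 0]], [[-0.1, -1.0, 0], [0, 0, 0]], [[0, 0, 0], [0, 0, 0]], [[0, 0, 0], [0, 0, 0]]]}}

```text
t: 15.48
position: [489.2, 37.6, 92.7]
tool_rot: [3.138, -0.005, 0.464]
wrist_force: [5.3, -5.0, 8.1]
gripper_width: 15.7
```

Request:
{"fn": "step_arm", "kwargs": {"motion": [[[-0.1, -1.0, 0], [0, 0, 0]], [[0, -1.0, 0], [0, 0, 0]], [[0, -1.0, 0], [0, 0, 0]], [[0, 0, 0], [0, 0, 0]], [[0, 0, 0], [0, 0, 0]]]}}

```text
t: 15.9
position: [487.5, 40.4, 92.7]
tool_rot: [3.138, -0.004, 0.464]
wrist_force: [3.8, -4.4, 7.5]
gripper_width: 15.5
```

Request:
{"fn": "step_arm", "kwargs": {"motion": [[[0, -1.0, 0], [0, 0, 0]], [[0.1, -1.0, 0], [0, 0, 0]], [[0.1, -1.0, 0], [0, 0, 0]], [[0, 0, 0], [0, 0, 0]], [[0, 0, 0], [0, 0, 0]]]}}

```text
t: 16.32
position: [484.6, 44.7, 91.8]
tool_rot: [3.141, -0.002, 0.466]
wrist_force: [3.6, -1.1, 1.4]
gripper_width: 15.9
```

Request:
{"fn": "step_arm", "kwargs": {"motion": [[[0.1, -1.0, 0], [0, 0, 0]], [[0.1, -1.0, 0], [0, 0, 0]], [[0.1, -1.0, 0], [0, 0, 0]], [[0, 0, 0], [0, 0, 0]], [[0, 0, 0], [0, 0, 0]]]}}

```text
t: 16.73
position: [483.1, 47.8, 91.8]
tool_rot: [-3.142, -0.001, 0.466]
wrist_force: [5.6, -0.9, -1.3]
gripper_width: 16.0
```

Felt the drop: z fell 0.9 mm and the press force vanished near θ≈-157°. Testing the depth gently, with a small radial correction.

Request:
{"fn": "step_arm", "kwargs": {"motion": [[[1.3, 0, 0], [0, 0, 0]], [[0, 0, 0.7], [0, 0, 0]], [[0, 0, 0.7], [0, 0, 0]], [[0, 0, 0], [0, 0, 0]], [[0, 0, 0], [0, 0, 0]]]}}

```text
t: 17.15
position: [483.2, 47.7, 90.5]
tool_rot: [3.142, 0.001, 0.466]
wrist_force: [2.7, -2.0, 2.8]
gripper_width: 15.6
```

```bash
python3 st.py
```

```text
17.15 [483.22  47.72  90.46] [3.1415e+00 8.0000e-04 4.6580e-01] [ 2.67 -2.02  2.81] [-0.463 -0.659 -0.011] 15.566176014274685
```

Request:
{"fn": "step_arm", "kwargs": {"motion": [[[0.6, 1.3, 0], [0, 0, 0]], [[0, 0, 0], [0, 0, 0]], [[0, 0, 0.8], [0, 0, 0]], [[0, 0, 0.8], [0, 0, 0]], [[0, 0, 0], [0, 0, 0]], [[0, 0, 0], [0, 0, 0]]]}}

```text
t: 17.65
position: [484.1, 47.0, 88.4]
tool_rot: [-3.141, 0.001, 0.466]
wrist_force: [1.4, -0.6, -2.7]
gripper_width: 15.8
```

```bash
python3 st.py
```

```text
17.65 [484.1   46.98  88.41] [-3.1411e+00  1.4000e-03  4.6590e-01] [ 1.35 -0.63 -2.67] [-0.042 -0.17   0.022] 15.837929259976551
```

Request:
{"fn": "step_arm", "kwargs": {"motion": [[[0.4, 0.2, 1], [0, 0, 0]], [[0, 0, 1.2], [0, 0, 0]], [[0, 0, 1.2], [0, 0, 0]], [[0, 0, 1.2], [0, 0, 0]], [[0, 0, 0], [0, 0, 0]], [[0, 0, 0], [0, 0, 0]]]}}

```text
t: 18.15
position: [485.0, 47.0, 84.1]
tool_rot: [-3.142, 0.0, 0.466]
wrist_force: [-0.3, 0.0, -0.9]
gripper_width: 15.6
```

```bash
python3 st.py
```

```text
18.15 [485.03  46.97  84.09] [-3.1416e+00  4.0000e-04  4.6580e-01] [-0.27  0.03 -0.88] [-0.012 -0.032  0.056] 15.598979880617128
```

Free of force. Continuing down to about 1 mm above the seat.

Request:
{"fn": "step_arm", "kwargs": {"motion": [[[0, 0, 1.5], [0, 0, 0]], [[0, 0, 1.5], [0, 0, 0]], [[0, 0, 1.5], [0, 0, 0]], [[0, 0, 1.5], [0, 0, 0]], [[0, 0, 1.5], [0, 0, 0]], [[0, 0, 0], [0, 0, 0]], [[0, 0, 0], [0, 0, 0]]]}}

```text
t: 18.73
position: [485.1, 47.0, 76.6]
tool_rot: [3.142, 0.0, 0.466]
wrist_force: [1.0, 0.3, -1.0]
gripper_width: 15.8
```

Request:
{"fn": "step_arm", "kwargs": {"motion": [[[0, 0, 1.5], [0, 0, 0]], [[0, 0, 1.5], [0, 0, 0]], [[0, 0, 1.5], [0, 0, 0]], [[0, 0, 1.5], [0, 0, 0]], [[0, 0, 0], [0, 0, 0]], [[0, 0, 0], [0, 0, 0]]]}}

```text
t: 19.23
position: [485.1, 47.0, 70.6]
tool_rot: [3.142, 0.0, 0.466]
wrist_force: [-0.0, 0.2, -0.6]
gripper_width: 15.5
```

Request:
{"fn": "step_arm", "kwargs": {"motion": [[[0, 0, 0.7], [0, 0, 0]], [[0, 0, 0.7], [0, 0, 0]], [[0, 0, 0], [0, 0, 0]], [[0, 0, 0], [0, 0, 0]]]}}

```text
t: 19.57
position: [485.2, 47.0, 69.3]
tool_rot: [3.142, -0.0, 0.466]
wrist_force: [0.0, 0.6, -1.1]
gripper_width: 15.5
```

```bash
python3 st.py
```

```text
19.5667 [485.2   46.99  69.3 ] [ 3.1415 -0.      0.4658] [ 0.02  0.63 -1.07] [ 0.042  0.056 -0.057] 15.486012971006609
```

Request:
{"fn": "step_arm", "kwargs": {"motion": [[[0, 0, 0.7], [0, 0, 0]], [[0, 0, 0], [0, 0, 0]], [[0, 0, 0], [0, 0, 0]]]}}

```text
t: 19.82
position: [485.2, 47.0, 68.6]
tool_rot: [3.142, 0.0, 0.466]
wrist_force: [-0.1, -0.4, -0.7]
gripper_width: 15.9
```

Request:
{"fn": "step_arm", "kwargs": {"motion": [[[0, 0, 0.5], [0, 0, 0]], [[0, 0, 0], [0, 0, 0]], [[0, 0, 0], [0, 0, 0]]]}}

```text
t: 20.07
position: [485.2, 47.0, 68.4]
tool_rot: [3.141, -0.0, 0.466]
wrist_force: [0.5, -0.2, 4.2]
gripper_width: 16.5
```

Request:
{"fn": "step_arm", "kwargs": {"motion": [[[0, 0, 0.4], [0, 0, 0]], [[0, 0, 0], [0, 0, 0]], [[0, 0, 0], [0, 0, 0]]]}}

```text
t: 20.32
position: [485.2, 47.0, 68.3]
tool_rot: [3.141, -0.0, 0.466]
wrist_force: [-1.7, 0.6, 8.8]
gripper_width: 15.7
```

Request:
{"fn": "step_arm", "kwargs": {"motion": [[[0, 0, -0.5], [0, 0, 0]], [[0, 0, 0], [0, 0, 0]]]}}

```text
t: 20.48
position: [485.3, 47.0, 68.4]
tool_rot: [3.141, -0.0, 0.466]
wrist_force: [-1.0, 0.2, 5.6]
gripper_width: 15.5
```

Request:
{"fn": "step_arm", "kwargs": {"motion": [[[0, 0, 0], [0, 0, 0]], [[0, 0, 0], [0, 0, 0]], [[0, 0, 0], [0, 0, 0]], [[0, 0, 0], [0, 0, 0]], [[0, 0, 0], [0, 0, 0]], [[0, 0, 0], [0, 0, 0]], [[0, 0, 0], [0, 0, 0]], [[0, 0, 0], [0, 0, 0]]], "hand": 0}}

```text
t: 21.15
position: [485.2, 47.0, 68.2]
tool_rot: [3.142, 0.0, 0.466]
wrist_force: [0.0, 0.7, -0.0]
gripper_width: 67.2
```

Request:
{"fn": "step_arm", "kwargs": {"motion": [[[0, 0, -5], [0, 0, 0]], [[0, 0, -10], [0, 0, 0]], [[0, 0, -15], [0, 0, 0]], [[0, 0, -20], [0, 0, 0]], [[0, 0, -20], [0, 0, 0]], [[0, 0, -20], [0, 0, 0]], [[0, 0, -20], [0, 0, 0]], [[0, 0, -20], [0, 0, 0]]]}}

```text
t: 21.82
position: [484.8, 46.9, 199.6]
tool_rot: [3.141, 0.0, 0.466]
wrist_force: [0.4, 0.4, -0.3]
gripper_width: 88.4
```

Request:
{"fn": "step_arm", "kwargs": {"motion": [[[-20, 0, -20], [0, 0, 0]], [[-20, 0, -20], [0, 0, 0]], [[0, 0, 0], [0, 0, 0]], [[0, 0, 0], [0, 0, 0]], [[0, 0, 0], [0, 0, 0]]]}}

```text
t: 22.23
position: [450.0, 29.3, 238.2]
tool_rot: [3.141, -0.001, 0.466]
wrist_force: [0.6, -0.8, -0.0]
gripper_width: 88.4
```

Run:
```python
from h import *
s=monitor.sense(); print(s['t'],s['position'],s['wrist_force'],s['gripper_width'])
tp=tool(); c=vision.camera('wrist'); save(c['image'],'w9.png'); P=cloud(c,tp)
sd=vision.camera('side'); save(sd['image'],'s9.png',(170,240,400,420),3)
for n,Q in(('w',P),('s',cloud(sd))):
  r=np.hypot(Q[...,0]-485,Q[...,1]-46.5)
  m=(r<30)&(Q[...,2]>90); print(n,'grip top',np.percentile(Q[m][:,2],[50,90]),Q[m].mean(0))
  m=(np.hypot(Q[...,0]-541,Q[...,1]-66.6)<82)&(r>25)&(abs(Q[...,2]-55)<6); q=Q[m]
  A=np.linalg.lstsq(np.c_[q[:,:2]-[541,66.6],np.ones(len(q))],q[:,2],rcond=None)[0]; print('disc plane',A)
```

```text
22.2333 [449.99207451  29.25994008 238.20509724] [ 0.56254121 -0.80140221 -0.01125415] 88.39791335408478
w grip top [312.11705342 321.54752937] [473.44502951  39.54926491 299.25144147]
disc plane [-3.17759520e-05  7.13378105e-04  5.59600385e+01]
s grip top [418.32080422 501.29634926] [471.02110182  56.63914551 348.09314445]
disc plane [ 4.94129854e-04 -2.72152509e-04  5.60171620e+01]
```

View pics/w9.png

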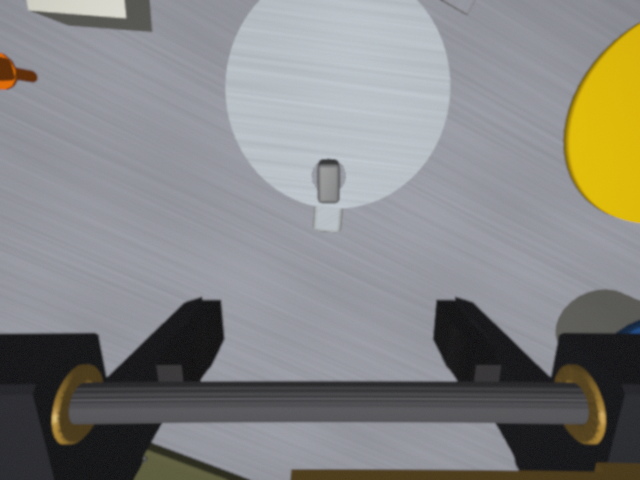

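View pics/s9.png

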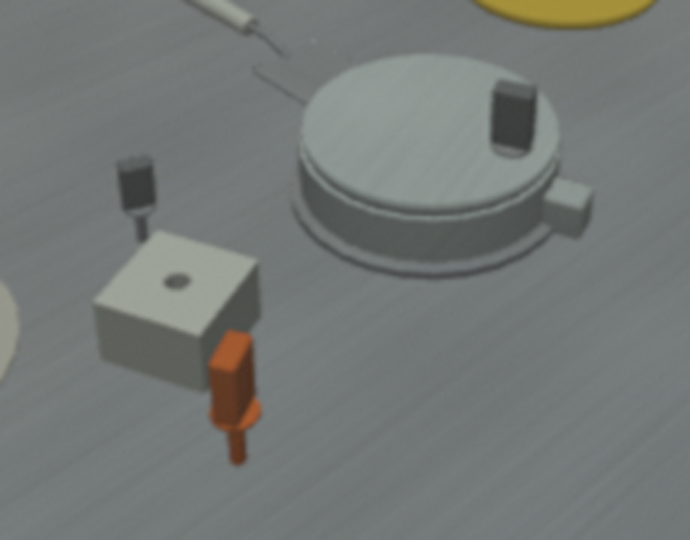

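The pin stands at (328,180) in the wrist view with its collar flat on the top beside the lug; the holder is empty and the orange and small grey pins are unmoved. My grip-top check picked up the gripper itself, so I'll redo it before handing in.

Run:
```python
from h import *
tp=tool(); c=vision.camera('wrist')
for n,Q in(('w',cloud(c,tp)),('s',cloud(vision.camera('side')))):
  m=(np.hypot(Q[...,0]-485,Q[...,1]-46.5)<20)&(Q[...,2]>85)&(Q[...,2]<140); q=Q[m]; print(n,len(q),np.percentile(q[:,2],[50,90]),q.mean(0))
arm.sign_off()
```

```text
w 926 [102.45927497 103.611697  ] [486.08945165  46.58988984 101.90719243]
s 167 [ 98.74598606 103.52603323] [480.87070547  48.82765522  96.97862914]
the job is handed in; nothing more can be done
```

The turntable is locked: the index pin is fully home in the stand's hole, the gripper has let go and moved clear, and the job is handed in at about 22 s.

I took the larger grey pin from the white holder and put it in the silver top's hole. I then swung the top clockwise with about 5–9 N on the plate. The pin dropped very close to the lug's direction, and I pushed it home with about 10 N. Forces stayed well under the limits throughout.

- **Pin seated:** the tool stopped at 68.3 mm, against 68.5 mm expected for a fully home pin. The grip's top reads about 102.5 mm in the wrist view, against 102 mm expected.
- **Top level:** the tilt is under 0.001, and it reads at 56 mm. It read the same before the move, so this is the cameras' offset of about 1 mm.
- **Things standing around:** in the last side and wrist pictures the orange pin, the small grey pin, the yellow disc, the holder and the scraper look unmoved. The cake, squeeze bottle and tub were not checked at the end beyond a glimpse of the tub, but the arm never touched them.
- **Checks that went wrong:** my first grip-height reading picked up the gripper, so I repeated it just before handing in. One early disc-centre fit was 3 mm off from two others, and I left it out.

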